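# Put the blue price board on its display stand

### The arm

A 6-joint arm with a two-finger parallel gripper is mounted at the origin on the work surface. World frame = base frame: x ahead of the robot, y to its left, z up, the work surface at z = 0. Lengths are in m, angles in rad, forces in N, time in s.
With the tool pointing down it reaches from about 0.275 to 0.85 m from the base axis. Payload 19 kg.
Tool frame: the origin (TCP) lies between the finger pads; the fingertips stand 14 mm ahead of it and the grasp point (between the pads) lies 5 mm behind it (manip.nose_length is the distance from the TCP to the fingertips, in m); y points along the fingers, x is the direction in which the jaws open and shut, and the axes are right-handed (so a half turn about y gives the same grasp; the last joint's range is limited). The gripper opens to 85 mm and grips with 20 to 120 N. Pads are 22 mm wide; open, the fingers measure 114 mm over their backs; the gripper's body (76 mm by 85 mm) begins 54 mm behind the grasp point. The pads swing forward as they close: fully open they stand 13 mm farther back than shut.
Start: joints at [0.984, 0.15, 1.437, -0, 1.554, -0.134], TCP at [0.252, 0.517, 0.245] pointing down, gripper open.
Joint ranges: [-2.8, 2.8], [-0.68, 2.1], [0.12, 2.68], [-1.39, 4.53], [0.16, 2.79], [-2.81, 2.81]. Speed limits (rad/s): [1.89, 1.89, 2.22, 3.01, 3.01, 3.01].

### API

Orientations are given as a unit quaternion [w, x, y, z].
In Python, from bench import manip, fingers, optics, job, telemetry gives the robot as it stands. Calls block until the motion is done:
- manip.move_pose(position, orientation): joint-space move of the TCP to a pose.
- manip.movel(position, rotation=None, feed=0.15, f_stop=None): straight line of the TCP; rotation=None keeps the orientation; feed is the mean speed in m/s. With f_stop (N) it stops when the force on the tool has changed by that much, and returns True; else False.
- manip.move_joints(angles): joint-space move.
- fingers.gripper_to(opening): finger opening in m; the grip force is fixed at half the most; returns when the fingers have stopped.
- manip.wait(seconds).
- manip.ik(position, orientation): joint angles nearest the present ones, or None.
- optics.get_image(name): name is "side" or "top"; returns a dict with "color" (420x560x3 uint8, blue, green, red), "K" (3x3 intrinsics, pixels), "dist_coeffs" ([k1, k2, p1, p2, k3] as OpenCV has them; the pictures are not rectified), "extrinsics" (4x4, takes a point from camera to world coordinates). Camera axes: x right, y down, z forward; pixel columns grow to the right and rows downward; lengths in m; the calibration is good to about 2 mm. A picture is of the moment at which its call begins. There is no depth.
A pose or a line that the arm cannot do raises manip.IKError and nothing moves.
- job.finish_job(): hands the job in, once; it reports no verdict.
Readings, each from a call of its own:
- telemetry.current_t(): time.
- telemetry.current_qpos(): joint angles.
- telemetry.current_joint_velocities(): joint speeds.
- telemetry.current_tau(): joint torques, N m.
- telemetry.current_ee_pos(): TCP position.
- telemetry.current_tool_rot(): TCP orientation.
- telemetry.current_force(): force on the tool from outside, world axes, zero at the start.
- telemetry.current_moment(): the same for the moment, N m.
- telemetry.current_gripper_width(): finger opening in m.
Only numpy, scipy, OpenCV 4.12 (cv2) and the standard library are available. Lean on these libraries where they do the work, as an engineer would, in place of code of your own. Each camera call takes 0.05 s, during which the arm holds its last target.

### The job

Take the blue price board out of the grey rack and lean it on the black display stand: lower edge in the trough, top leaning back against the wire bar, centred and square on the stand. Set it down gently rather than dropping it, let go, and leave the orange and yellow boards standing in the rack.

Things in the scene. Friction and masses are not known exactly. Their poses are not given: they have to be found in the camera images.
- blue_mid (a point): Blue board, 10 mm thick (x), 120 wide (y), 160 tall (z up), about 0.14 kg; blue edges, a white sheet of small pictures on both faces, which are alike. This point is its centre. It stands upright in one of the rack's three slots; its upper 125 mm is free on all sides: grip it across its thickness by the top edge, from above.
- orange_mid (a point): Centre of the orange board, otherwise just like the blue one, in another slot; leave it alone. The grey rack is fixed to the desk; its parallel slots lie 72 mm apart (along the boards' x, the gaps open), 14 mm wide, 35 mm deep, their floor 8 mm above the desk.
- yellow_mid (a point): Centre of the yellow board, otherwise just like the blue one, in the remaining slot of the rack; leave it alone.
- stand: Black stand, steel wire back, metal ledges, fixed. Origin on the desk, z up, y along its 140 mm width. Board's top leans to -x. Base from x -49 to 37 mm, 8 mm thick; trough on it from x -14 (rear ledge, top at z 19) to 25 (front lip, top at z 22), floor at z 8. Level bar along y, 8 mm thick, 100 long, at x -30, z 88. A board leans 8 to 28 degrees from upright: 18 with its rear lower edge at x 0.
There are look-alikes about, which are no part of the job. Leave any red look-alike of the part that bears blue_mid alone.

How it is judged:
By the outcome, as a careful person would: the job done as asked, in the order asked, and still so for the second after the job is handed in, with the robot touching nothing.
It also fails if it takes over 37 s, if anything falls off the work surface, if the arm or the gripper's body presses on something with over 40 N, if the wrist force passes 120 N, or if a joint passes its speed limit or range.

## Working session

There is one attempt and no reset: what is moved stays moved. The work goes in short steps, each a Python script; the robot and the scene stay as the last script left them, time stands still between calls to the robot, and variables do not carry over. Pictures are saved under pics/ and viewed, and the job is handed in when it is done.

```bash
ls; mkdir -p pics; python3 - <<'E'
from bench import manip, fingers, optics, job, telemetry
import cv2,pickle
d={}
for n in("side","top"):
    im=optics.get_image(n); d[n]=im
    cv2.imwrite(f"pics/{n}0.png",im["color"]); print(n,im["K"],im["dist_coeffs"],im["extrinsics"])
pickle.dump(d,open("im0.pkl","wb"))
print(telemetry.current_t(),telemetry.current_tool_rot(),manip.nose_length)
E
```

```text
pics
side [[395.54371953   0.         277.25538602]
 [  0.         395.54371953 210.85049176]
 [  0.           0.           1.        ]] [0.02816831 0.         0.         0.         0.        ] [[ 0.98542916 -0.10789779  0.13148173  0.3533755 ]
 [-0.16990936 -0.65973599  0.73203772 -0.5730668 ]
 [ 0.00775797 -0.74371129 -0.66845593  0.65120884]
 [ 0.          0.          0.          1.        ]]
top [[495.62992893   0.         285.04491989]
 [  0.         495.62992893 209.51690439]
 [  0.           0.           1.        ]] [-0.01761556  0.          0.          0.          0.        ] [[ 0.02644294 -0.98921999  0.14402978  0.32294927]
 [-0.99963921 -0.02548723  0.00847682  0.0489697 ]
 [-0.00471452 -0.14420196 -0.98953705  1.20114183]
 [ 0.          0.          0.          1.        ]]
0.1 [-0.59931423  0.59961944  0.37466605 -0.37537226] 0.014
```

View pics/side0.png

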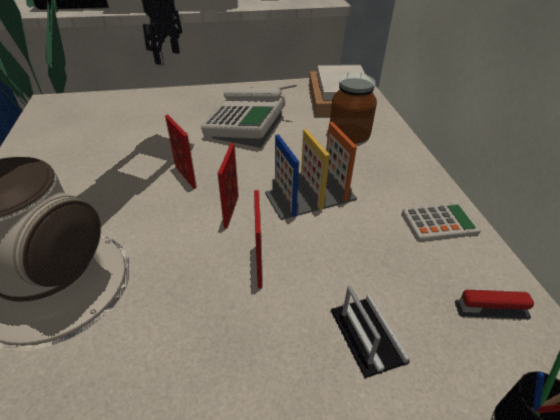

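View pics/top0.png

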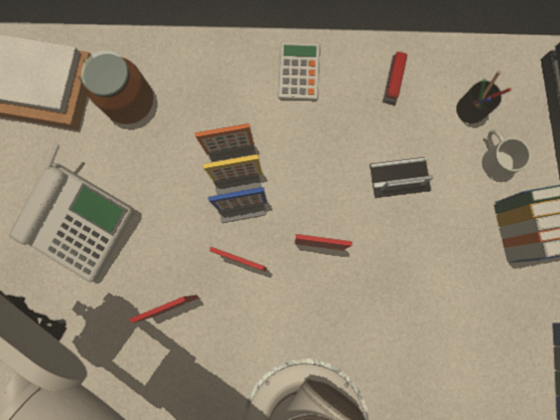

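The only blue-edged board is in the rack, in the slot nearest the robot: side (287,177), top (238,200). Three red look-alikes stand free at top (238,259), (323,242) and (165,308). I'll leave those alone. Next are enlarged crops to confirm.

```bash
python3 - <<'E'
import pickle,cv2,numpy as np
d=pickle.load(open("im0.pkl","rb"))
def c(n,x,y,w,h,s): return cv2.resize(d[n]["color"][y:y+h,x:x+w],None,fx=s,fy=s,interpolation=cv2.INTER_CUBIC)
a=c("top",185,115,100,110,4);b=c("side",255,115,110,110,4)
b=cv2.resize(b,(400,440));cv2.imwrite("pics/rack.png",np.hstack([a,b]))
a=c("top",355,145,90,60,5);b=c("side",325,280,90,100,5);a=cv2.copyMakeBorder(a,0,200,0,0,cv2.BORDER_CONSTANT)
cv2.imwrite("pics/stand.png",cv2.resize(np.hstack([a,b]),(800,444)))
E
```

```text
(no output)
```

View pics/rack.png

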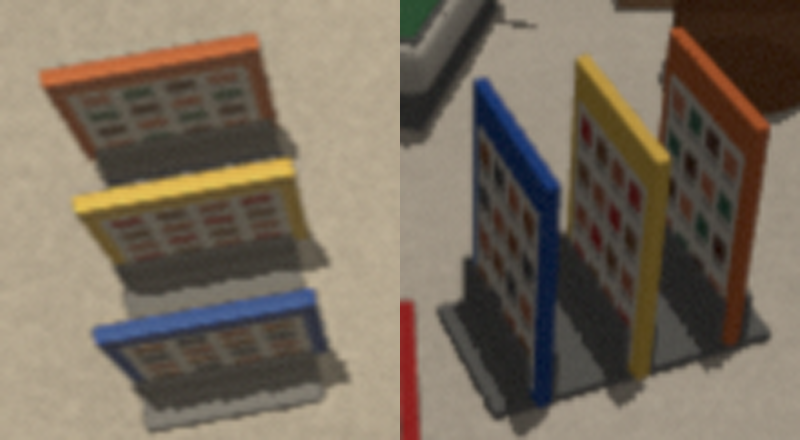

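View pics/stand.png

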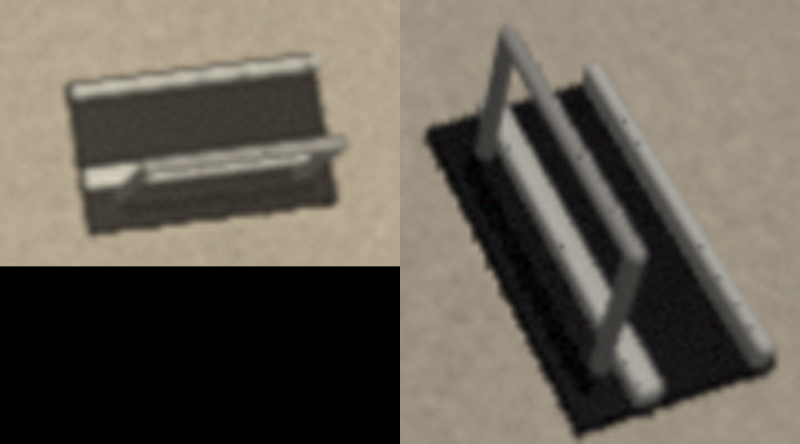

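Confirmed: the blue board is in the slot nearest the robot, with yellow behind it and orange farthest. The stand's bar and rear ledge are on the robot's side, so its -x points towards the robot. Now I'll measure both.

```bash
cat > h.py <<'E'
import cv2,numpy as np
def ray(im,p):
    p=np.asarray(p,float).reshape(-1,1,2)
    u=cv2.undistortPoints(p,im["K"],im["dist_coeffs"]).reshape(-1,2)
    E=im["extrinsics"];return E[:3,3],np.c_[u,np.ones(len(u))]@E[:3,:3].T
def plane(im,p,z):
    o,d=ray(im,p);return o+d*((z-o[2])/d[:,2])[:,None]
def proj(im,P):
    E=np.linalg.inv(im["extrinsics"]);return cv2.projectPoints(np.asarray(P,float).reshape(-1,1,3),cv2.Rodrigues(E[:3,:3])[0],E[:3,3],im["K"],im["dist_coeffs"])[0].reshape(-1,2)
def tri(a,pa,b,pb):
    oa,da=ray(a,pa);ob,db=ray(b,pb);out=[]
    for x,y in zip(da,db):
        s=np.linalg.lstsq(np.c_[x,-y],ob-oa,rcond=None)[0];A=oa+x*s[0];B=ob+y*s[1];out.append(np.r_[(A+B)/2,np.linalg.norm(A-B)])
    return np.array(out)
E
python3 - <<'E'
import pickle;from h import *
np.set_printoptions(precision=4,suppress=True)
d=pickle.load(open("im0.pkl","rb"));T=d["top"];S=d["side"]
S4=4
def up(n,x,y,w,h): return cv2.resize(d[n]["color"][y:y+h,x:x+w],None,fx=S4,fy=S4,interpolation=cv2.INTER_CUBIC)
def back(p,x,y): return (np.asarray(p,float)+.5)/S4-.5+[x,y]
hsv=cv2.cvtColor(up("top",185,115,100,110),cv2.COLOR_BGR2HSV)
for nm,lo,hi in(("blue",(105,120,130),(125,255,255)),("yellow",(20,120,150),(32,255,255)),("orange",(5,120,140),(15,255,255))):
    m=cv2.inRange(hsv,lo,hi);n,l,s,_=cv2.connectedComponentsWithStats(m);k=1+s[1:,4].argmax()
    cs=max(cv2.findContours((l==k).astype(np.uint8),0,2)[0],key=cv2.contourArea)
    P=plane(T,back(cs.reshape(-1,2),185,115),.168)[:,:2]
    r=cv2.minAreaRect((P*1000).astype(np.float32));print(nm,r,cv2.boxPoints(r).tolist())
# side view top corners for blue by crop (scale 400/110)
f=400/110
p=np.array([[475,80],[482,78],[558,188],[544,192]])/f   # approx; crop x -400
p=(np.array([[75,84],[82,79],[158,186],[143,195]])+.5)/f-.5+[255,115]
print("side blue top z.168",plane(S,p,.168))
for n,w in(("top",(355,145,90,60)),("side",(325,280,90,100))):
    g=cv2.cvtColor(up(n,*w),cv2.COLOR_BGR2GRAY);m=(g<62).astype(np.uint8)
    m=cv2.morphologyEx(m,cv2.MORPH_CLOSE,np.ones((45,45)))
    cs=max(cv2.findContours(m,0,2)[0],key=cv2.contourArea)
    h=cv2.convexHull(cs).reshape(-1,2)
    P=plane(d[n],back(h,*w[:2]),.008)[:,:2]*1000
    r=cv2.minAreaRect(P.astype(np.float32));print("stand",n,r,cv2.boxPoints(r).tolist())
    cv2.imwrite(f"pics/m_{n}.png",m*255)
# bar ends triangulated (crop pixels /4.444 )
pt=(np.array([[135,176],[338,146]])+.5)/4.444-.5+[355,145]
ps=(np.array([[507,32],[635,250]])-[400,0]+.5)/4.444-.5+[325,280]
print("bar",tri(T,pt,S,ps), "bar@.09 side",plane(S,ps,.088),"top",plane(T,pt,.088))
E
```

```text
blue ((504.77618408203125, 163.0541534423828), (7.325311183929443, 114.7550277709961), 11.84617805480957) [[489.41278076171875, 218.457763671875], [512.9702758789062, 106.14676666259766], [520.1395874023438, 107.65054321289062], [496.58209228515625, 219.9615478515625]]
yellow ((575.3590698242188, 177.58306884765625), (10.750401496887207, 118.95304107666016), 11.786383628845215) [[557.9483642578125, 234.70762634277344], [582.24609375, 118.2625961303711], [592.769775390625, 120.45851135253906], [568.4720458984375, 236.90353393554688]]
orange ((644.1728515625, 198.85165405273438), (9.645177841186523, 119.0653305053711), 11.762813568115234) [[627.315185546875, 256.1510009765625], [651.587890625, 139.58604431152344], [661.030517578125, 141.55230712890625], [636.7578125, 258.11724853515625]]
side blue top z.168 [[0.4866 0.2045 0.168 ]
 [0.492  0.2097 0.168 ]
 [0.5154 0.0881 0.168 ]
 [0.5051 0.0809 0.168 ]]
stand top ((579.54833984375, -221.02743530273438), (73.11585235595703, 135.6550750732422), 8.541980743408203) [[533.3212280273438, -159.3824005126953], [553.4706420898438, -293.53265380859375], [625.7754516601562, -282.6724853515625], [605.6260375976562, -148.522216796875]]
stand side ((575.1301879882812, -213.51614379882812), (89.31818389892578, 173.6613311767578), 12.10664176940918) [[513.253173828125, -137.98312377929688], [549.675537109375, -307.7820129394531], [637.0072021484375, -289.0491638183594], [600.5848388671875, -119.25027465820312]]
bar [[ 0.5529 -0.1698  0.0834  0.0053]
 [ 0.5682 -0.2728  0.0899  0.0017]] bar@.09 side [[ 0.554  -0.1731  0.088 ]
 [ 0.5699 -0.2718  0.088 ]] top [[ 0.5493 -0.1684  0.088 ]
 [ 0.5678 -0.2732  0.088 ]]
```

```bash
python3 - <<'E'
import pickle;from h import *
np.set_printoptions(precision=4,suppress=True)
d=pickle.load(open("im0.pkl","rb"));T=d["top"];S=d["side"]
p=(np.array([[75,84],[82,79],[158,186],[143,195]])+.5)/[400/110,4]-.5+[255,115]
print("side blue top",plane(S,p,.168))
def save(n,x,y,w,h,s):
    c=cv2.resize(d[n]["color"][y:y+h,x:x+w],None,fx=s,fy=s,interpolation=cv2.INTER_CUBIC);c=cv2.convertScaleAbs(c,alpha=1.5)
    cv2.imwrite(f"pics/z_{n}.png",c)
save("top",362,150,76,50,10);save("side",326,284,86,92,6)
E
```

```text
side blue top [[0.4881 0.2136 0.168 ]
 [0.4935 0.2183 0.168 ]
 [0.519  0.1047 0.168 ]
 [0.5087 0.098  0.168 ]]
```

View pics/z_top.png

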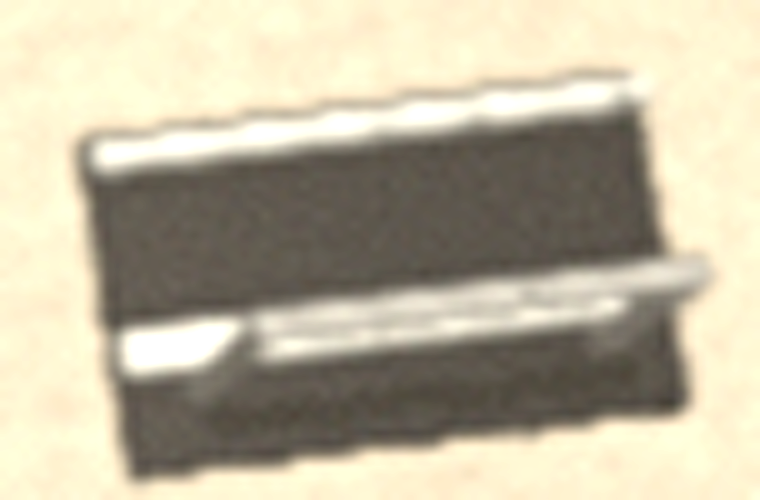

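View pics/z_side.png

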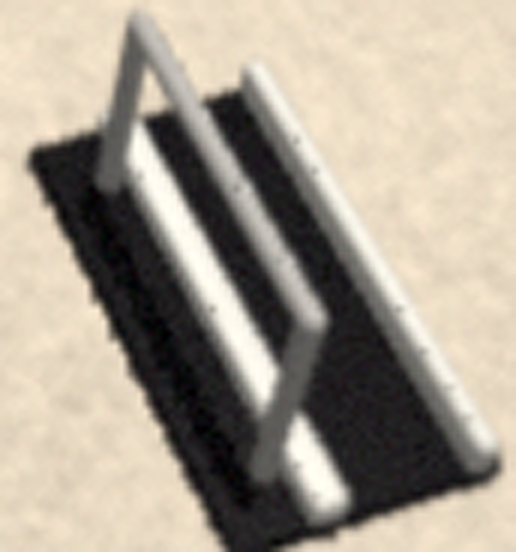

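```bash
python3 - <<'E'
import pickle;from h import *
from scipy.spatial.transform import Rotation as R
np.set_printoptions(precision=4,suppress=True)
d=pickle.load(open("im0.pkl","rb"));T=d["top"];S=d["side"]
def fit(loc,W):
    loc=np.asarray(loc,float)
    a=loc-loc.mean(0);b=W-W.mean(0)
    th=np.arctan2((a[:,0]*b[:,1]-a[:,1]*b[:,0]).sum(),(a*b).sum());c,s=np.cos(th),np.sin(th);M=np.array([[c,-s],[s,c]])
    t=W.mean(0)-M@loc.mean(0);return t*1000,np.degrees(th),(W-(loc@M.T+t))*1000
# local y + is world +y (image left)
top=(np.array([[82,137],[637,75],[688,410],[133,477]])+.5)/10-.5+[362,150]
loc=[[.037,.07],[.037,-.07],[-.049,-.07],[-.049,.07]]
print(fit(loc,plane(T,top,.008)[:,:2]))
sd=(np.array([[32,155],[232,553],[500,468]])+.5)/6-.5+[326,284]
print(fit([[-.049,.07],[-.049,-.07],[.037,-.07]],plane(S,sd,.008)[:,:2]))
# bar: side ends at z .088, top right end
bs=(np.array([[138,18],[316,318]])+.5)/6-.5+[326,284]
bt=(np.array([[245,335],[705,270]])+.5)/10-.5+[362,150]
for im,q in((S,bs),(T,bt)):
    W=plane(im,q,.088)[:,:2];print("bar",W*1000,fit([[-.03,.05],[-.03,-.05]],W))
E
```

```text
(array([ 590.6771, -220.2632]), np.float64(8.16733320238158), array([[-0.1056, -0.8565],
       [-0.7078,  0.5387],
       [ 0.5346,  1.5289],
       [ 0.2789, -1.2111]]))
(array([ 590.631 , -220.7224]), np.float64(8.442347683999307), array([[ 1.1313, -3.0954],
       [ 0.3027,  2.2144],
       [-1.434 ,  0.881 ]]))
bar [[ 553.984  -172.5837]
 [ 570.5847 -273.2186]] (array([ 591.8844, -218.0183]), np.float64(9.367145137161565), array([[-0.1623,  0.9842],
       [ 0.1623, -0.9842]]))
bar [[ 552.0684 -170.8046]
 [ 569.9942 -276.3594]] (array([ 590.6079, -218.5591]), np.float64(9.638281755157132), array([[-0.5915,  3.4832],
       [ 0.5915, -3.4832]]))
```

```bash
cat > plan.py <<'E'
from h import *
from scipy.spatial.transform import Rotation as R
import pickle
B=np.array([.5035,.161]);YB=np.radians(11.8)
SO=np.array([.591,-.220,0]);YS=np.radians(8.4)
def q(M): x=R.from_matrix(M).as_quat();return np.r_[x[3],x[:3]]
def toolR(yaw,lean,sgn):
    Z=R.from_euler('z',yaw).as_matrix()
    n=Z@[np.cos(lean),0,np.sin(lean)];u=Z@[-np.sin(lean),0,np.cos(lean)]
    x=sgn*n;z=-u;return np.c_[x,np.cross(z,x),z]
def tcp_for_place(xr,zr,lean,h,dy=0,tn=0):
    """rear lower edge at stand (xr,zr); h = TCP height along board above lower edge; tn=thickness offset"""
    n=np.array([np.cos(lean),0,np.sin(lean)]);u=np.array([-np.sin(lean),0,np.cos(lean)])
    p=np.array([xr,dy,zr])+.005*n+h*u
    return SO+R.from_euler('z',YS).as_matrix()@p
E
python3 - <<'E'
from plan import *
from bench import manip,telemetry
np.set_printoptions(precision=4,suppress=True)
T=pickle.load(open("im0.pkl","rb"))["top"]
p=(np.array([[93,328],[97,350],[318,310],[315,290]])+.5)/4-.5+[185,115]
W=plane(T,p,.168);print(W,W.mean(0))
for s in(1,-1):
    print(s,manip.ik([*B,.143],q(toolR(YB,0,s))),manip.ik([*B,.30],q(toolR(YB,0,s))),manip.ik(tcp_for_place(.003,.012,np.radians(18),.135),q(toolR(YS,np.radians(18),s))))
print(tcp_for_place(.003,.012,np.radians(18),.135))
# red boards positions
print(plane(T,[[296,238],[351,243],[211,250],[268,268]],.16))
E
```

```text
[[0.4967 0.2219 0.168 ]
 [0.485  0.2192 0.168 ]
 [0.5094 0.1031 0.168 ]
 [0.5201 0.105  0.168 ]] [0.5028 0.1623 0.168 ]
1 [ 0.6899  0.6979  1.5967 -1.2358  1.9269  0.7846] [ 0.6899  0.4751  1.5567 -1.3411  2.0006  0.5113] None
-1 [-0.3758  0.6234  1.7407  1.1325  1.9665  2.259 ] [-0.3758  0.3788  1.6995  1.2614  2.0717  2.5543] [-0.8175  0.9539  1.101   0.98    2.3849  2.0824]
[ 0.5574 -0.225   0.1419]
[[ 0.4145  0.0332  0.16  ]
 [ 0.407  -0.0826  0.16  ]
 [ 0.3846  0.2111  0.16  ]
 [ 0.3502  0.0902  0.16  ]]
```

```bash
python3 - <<'E'
from plan import *
from bench import manip,telemetry,fingers,optics
np.set_printoptions(precision=4,suppress=True)
B=[.503,.162]
Q=q(toolR(YB,0,-1))
print("start R",R.from_quat(np.roll(telemetry.current_tool_rot(),-1)).as_matrix())
fingers.gripper_to(.05)
try: manip.movel([*B,.26],Q,feed=.15)
except manip.IKError as e:
    print("IK",e); 
print(telemetry.current_t(),telemetry.current_ee_pos(),telemetry.current_qpos(),telemetry.current_gripper_width())
for n in("side","top"): cv2.imwrite(f"pics/{n}1.png",optics.get_image(n)["color"])
E
```

```text
start R [[ 0.4374 -0.0006 -0.8992]
 [ 0.8992 -0.0009  0.4374]
 [-0.0011 -1.      0.0002]]
IK the arm cannot follow that straight line within its joint ranges
0.5417 [0.2515 0.517  0.2452] [ 0.984   0.1505  1.4375  0.      1.5538 -0.134 ] 0.049970116136939476
```

View pics/side1.png

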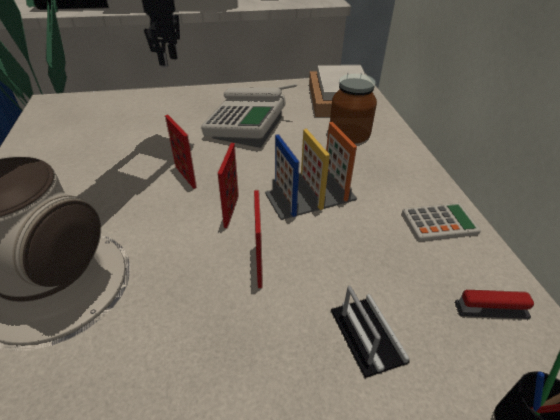

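The tool's y axis is the approach axis: at the start it points down. I'll correct the frame.

```bash
sed -i 's/x=sgn\*n;z=-u;return.*/x=sgn*n;y=-u;return np.c_[x,y,np.cross(x,y)]/' plan.py; python3 - <<'E'
from plan import *
from bench import manip,telemetry,fingers,optics
np.set_printoptions(precision=4,suppress=True)
B=[.503,.162]
for s in(1,-1):
    print(s,manip.ik([*B,.143],q(toolR(YB,0,s))),manip.ik([*B,.26],q(toolR(YB,0,s))),manip.ik(tcp_for_place(.003,.012,np.radians(18),.135),q(toolR(YS,np.radians(18),s))),manip.ik(tcp_for_place(.003,.15,np.radians(18),.135),q(toolR(YS,np.radians(18),s))))
E
```

```text
1 [ 0.1657  0.1114  1.692  -0.      1.3382 -0.0402] [ 0.1657  0.0485  1.5196 -0.      1.5735 -0.0402] [-0.6242  0.1099  1.7284  0.2457  1.087  -0.8618] [-0.6242  0.0316  1.5275  0.222   1.3587 -0.7932]
-1 None None [-0.6242  0.1099  1.7284  0.2457  1.087   2.2798] [-0.6242  0.0316  1.5275  0.222   1.3587  2.3484]
```

```bash
python3 - <<'E'
from plan import *
from bench import manip,telemetry,fingers,optics
np.set_printoptions(precision=4,suppress=True)
B=[.503,.162]
manip.movel([*B,.25],q(toolR(YB,0,1)),feed=.2)
print(telemetry.current_t(),telemetry.current_ee_pos(),telemetry.current_force())
for n in("side","top"): cv2.imwrite(f"pics/{n}2.png",optics.get_image(n)["color"][60:260,140:380].repeat(2,0).repeat(2,1))
a=[cv2.imread(f"pics/{n}2.png") for n in("side","top")];cv2.imwrite("pics/b2.png",cv2.resize(np.hstack(a),(800,333)))
E
```

```text
2.9667 [0.5027 0.1625 0.25  ] [ 0.0683  0.1826 -0.4254]
```

View pics/b2.png

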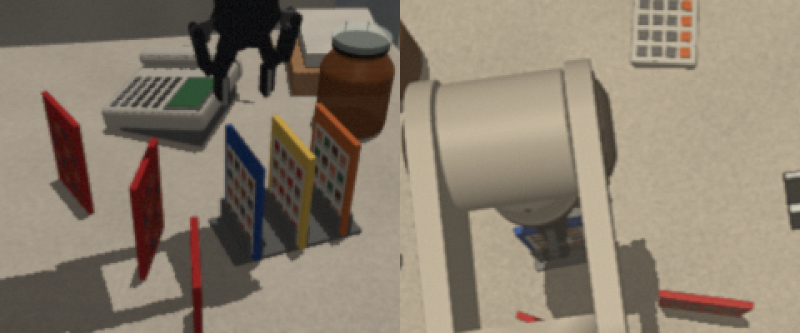

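The gripper is above and straddling the blue board, with the fingertips at crop (220,92) and (265,92) and the blue top edge at (245,150). Now I'll descend and grip.

```bash
python3 - <<'E'
from plan import *
from bench import manip,telemetry,fingers,optics
np.set_printoptions(precision=4,suppress=True)
B=[.503,.162]
print(proj(optics.get_image("side"),[[*B,.236]]))
hit=manip.movel([*B,.145],feed=.12,f_stop=8)
print(hit,telemetry.current_ee_pos())
if not hit:
    fingers.gripper_to(0.0)
    print(telemetry.current_t(),telemetry.current_gripper_width(),telemetry.current_force())
S=optics.get_image("side")["color"]
cv2.imwrite("pics/s3.png",cv2.resize(S[60:240,200:400],None,fx=3,fy=3,interpolation=cv2.INTER_CUBIC))
E
```

```text
[[286.4217 119.655 ]]
False [0.5034 0.1621 0.1457]
4.5833 0.009269815587913793 [ 0.3393 -1.63    4.4153]
```

View pics/s3.png

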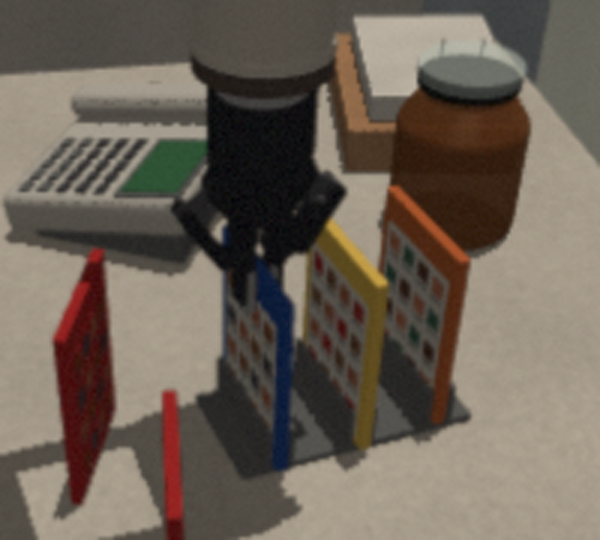

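The grip holds (9.3 mm wide). I'll lift, carry and tilt above the stand, then measure the board in the hand.

```bash
python3 - <<'E'
from plan import *
from bench import manip,telemetry,fingers,optics
np.set_printoptions(precision=4,suppress=True)
manip.movel([.503,.162,.20],feed=.08)
manip.movel([.503,.162,.32],feed=.2)
P=tcp_for_place(.006,.06,np.radians(18),.1377)
manip.movel([P[0],P[1],.32],q(toolR(YS,np.radians(18),1)),feed=.15)
manip.movel(P,feed=.12)
print(P,telemetry.current_t(),telemetry.current_ee_pos(),telemetry.current_gripper_width(),telemetry.current_force())
d={n:optics.get_image(n) for n in("side","top")};pickle.dump(d,open("im4.pkl","wb"))
for n in d: cv2.imwrite(f"pics/{n}4.png",d[n]["color"])
E
```

```text
[ 0.5595 -0.2246  0.1925] 10.1917 [ 0.5598 -0.2248  0.1934] 0.009179309867249588 [-0.044   0.0665 -0.5385]
```

View pics/side4.png

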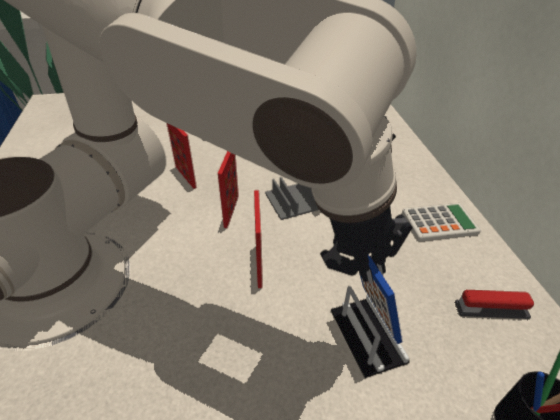

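View pics/top4.png

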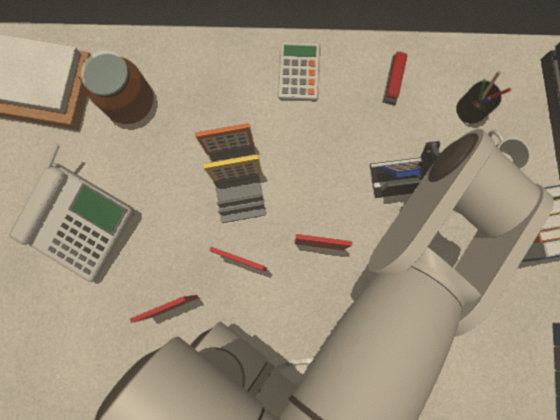

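```bash
python3 - <<'E'
from plan import *
np.set_printoptions(precision=1,suppress=True)
d=pickle.load(open("im4.pkl","rb"));
L=np.radians(18);n=np.array([np.cos(L),0,np.sin(L)]);u=np.array([-np.sin(L),0,np.cos(L)])
Z=R.from_euler('z',YS).as_matrix()
P=[SO+Z@(np.array([.006,y,.061])+t*n+h*u) for y in(-.06,.06) for t in(0,.01) for h in(0,.16)]
for k,nm in enumerate([(y,t,h) for y in"-+" for t in"rf" for h in"bt"]): print("".join(nm),proj(d["side"],[P[k]])[0],proj(d["top"],[P[k]])[0])
c=d["side"]["color"][240:380,315:425];cv2.imwrite("pics/s4.png",cv2.resize(c,None,fx=5,fy=4,interpolation=cv2.INTER_CUBIC)[:600])
c=cv2.convertScaleAbs(d["top"]["color"][130:210,360:460],alpha=1.4);cv2.imwrite("pics/t4.png",cv2.resize(c,None,fx=7,fy=7,interpolation=cv2.INTER_CUBIC))
E
```

```text
-rb [397.2 345.3] [429.4 164.1]
-rt [388.3 296.4] [454.4 170.1]
-fb [402.8 342.6] [429.1 159.9]
-ft [395.  293.2] [454.1 165.3]
+rb [362.5 287.6] [379.  170.1]
+rt [348.6 235.2] [396.3 177.1]
+fb [367.5 285.3] [378.7 165.9]
+ft [354.5 232.5] [395.9 172.2]
```

View pics/s4.png

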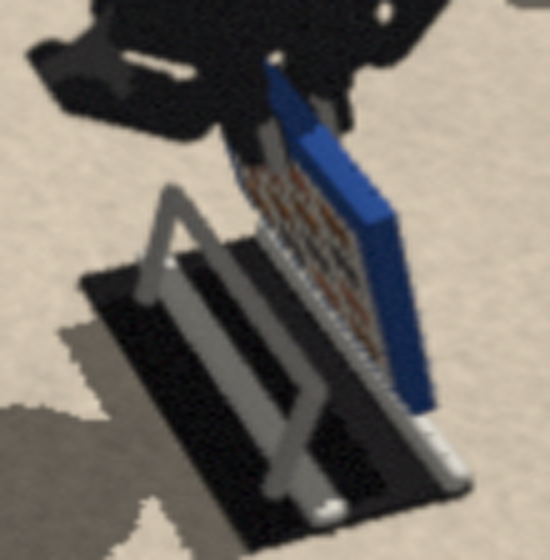

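View pics/t4.png

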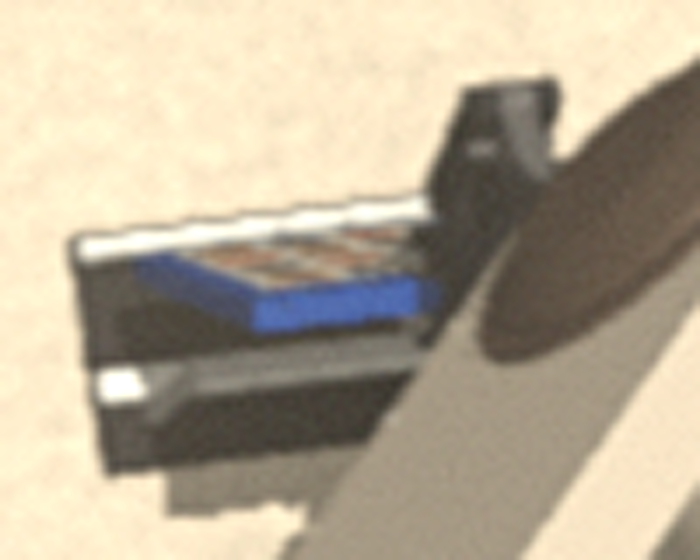

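In hand, the board's projected corners match the image to about 1 px: side lower corner seen at (401,342), predicted (403,343); top corner at (396,177). It is centred and square over the stand. Next I'll lower it to contact, then nudge it back onto the bar.

```bash
python3 - <<'E'
from plan import *
from bench import manip,telemetry,fingers,optics
np.set_printoptions(precision=4,suppress=True)
L=np.radians(18)
f=telemetry.current_force
manip.movel(tcp_for_place(.006,.018,L,.1377),feed=.08)
print(telemetry.current_ee_pos(),f())
print(manip.movel(tcp_for_place(.006,.001,L,.1377),feed=.015,f_stop=3))
p=telemetry.current_ee_pos();print(telemetry.current_t(),p,p-tcp_for_place(.006,.008,L,.1377),f())
d={n:optics.get_image(n) for n in("side","top")};pickle.dump(d,open("im5.pkl","wb"))
c=d["side"]["color"][240:380,315:425];cv2.imwrite("pics/s5.png",cv2.resize(c,None,fx=4,fy=4,interpolation=cv2.INTER_CUBIC))
E
```

```text
[ 0.5597 -0.2247  0.1506] [ 0.8434  0.1842 -1.09  ]
True
11.7 [ 0.5596 -0.2247  0.14  ] [ 0.     -0.     -0.0005] [-1.4652  0.1122  6.0739]
```

View pics/s5.png

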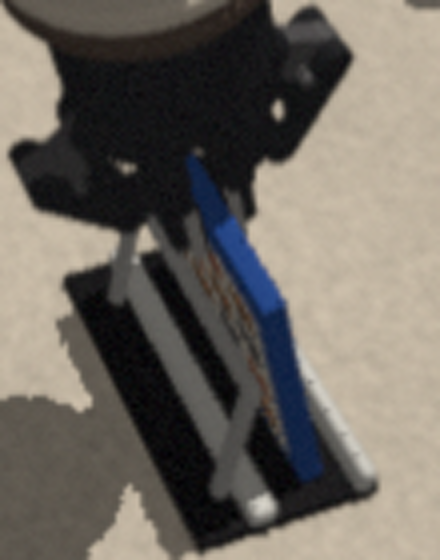

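Touchdown came within 0.5 mm of the expected height, with the lower edge in the trough between the rear ledge and the front lip. Now the nudge back to the bar.

```bash
python3 - <<'E'
from plan import *
from bench import manip,telemetry,fingers,optics
np.set_printoptions(precision=4,suppress=True)
Z=R.from_euler('z',YS).as_matrix()
f=telemetry.current_force
p=np.array(telemetry.current_ee_pos());p[2]+=.0005
manip.movel(p,feed=.02);print(f())
h=manip.movel(p+Z@[-.011,0,0],feed=.015,f_stop=3)
e=telemetry.current_ee_pos();print(h,(Z.T@(e-p)),f(),telemetry.current_t())
d={n:optics.get_image(n) for n in("side","top")};pickle.dump(d,open("im6.pkl","wb"))
c=d["side"]["color"][240:380,315:425];cv2.imwrite("pics/s6.png",cv2.resize(c,None,fx=4,fy=4,interpolation=cv2.INTER_CUBIC))
E
```

```text
[-0.2247 -0.592  -1.3758]
True [-0.0053  0.0001 -0.    ] [3.4001 1.0539 1.4433] 12.5167
```

View pics/s6.png

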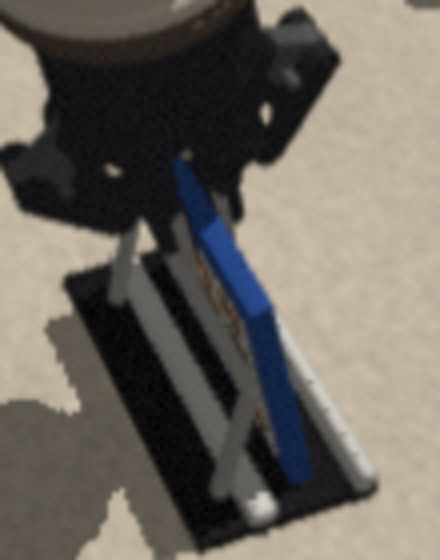

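Bar contact came after 5.3 mm of travel (about 5.7 predicted). I'll release, then retract along the board.

```bash
python3 - <<'E'
from plan import *
from bench import manip,telemetry,fingers,optics
np.set_printoptions(precision=4,suppress=True)
L=np.radians(18);Z=R.from_euler('z',YS).as_matrix();u=Z@[-np.sin(L),0,np.cos(L)]
fingers.gripper_to(.035);print(telemetry.current_force())
p=np.array(telemetry.current_ee_pos())
print(manip.movel(p+u*.08,feed=.1,f_stop=6))
manip.movel(p+u*.08+np.array([-.20,.10,.12]),feed=.2)
manip.wait(.3)
print(telemetry.current_t(),telemetry.current_force())
d={n:optics.get_image(n) for n in("side","top")};pickle.dump(d,open("im7.pkl","wb"))
c=d["side"]["color"][240:380,315:425];a=cv2.resize(c,None,fx=4,fy=4,interpolation=cv2.INTER_CUBIC)
c=d["top"]["color"][100:230,185:445];b=cv2.resize(c,(800,400),interpolation=cv2.INTER_CUBIC)
cv2.imwrite("pics/s7.png",a);cv2.imwrite("pics/t7.png",b)
E
```

```text
[0.2202 0.1442 0.2735]
False
15.65 [ 0.1904 -0.3935 -0.5736]
```

View pics/s7.png

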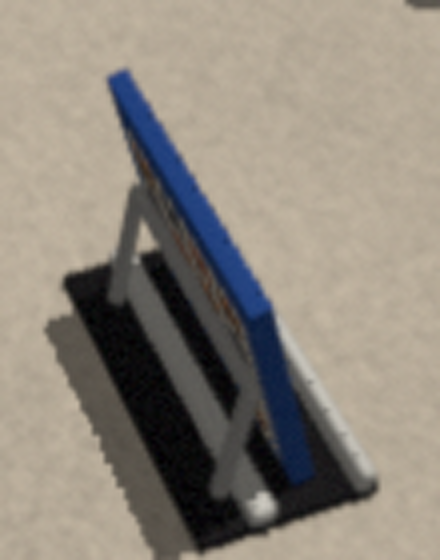

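View pics/t7.png

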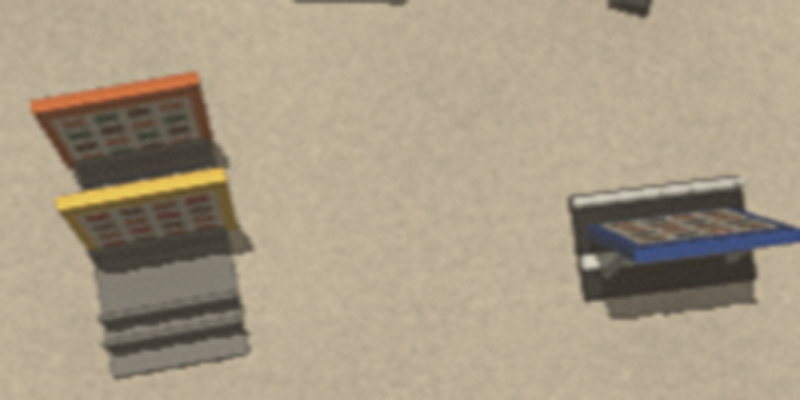

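The board leans on the bar with its lower edge in the trough, and orange and yellow still stand in the rack. Now a numeric check of centring and squareness.

```bash
python3 - <<'E'
from plan import *
np.set_printoptions(precision=4,suppress=True)
d=pickle.load(open("im7.pkl","rb"));Z=R.from_euler('z',YS).as_matrix()
hsv=cv2.cvtColor(cv2.resize(d["top"]["color"][150:200,365:455],None,fx=8,fy=8,interpolation=cv2.INTER_CUBIC),cv2.COLOR_BGR2HSV)
L=np.radians(18);ztop=.008+.16*np.cos(L)
s=(np.array([[108,78],[128,72],[270,305],[248,320]])+.5)/4-.5+[315,240]
b=(np.array([[312,475],[290,482]])+.5)/4-.5+[315,240]
zz=[ztop,ztop+.003,ztop+.003,ztop]
W=np.vstack([plane(d["side"],s[i:i+1],zz[i]) for i in range(4)]);l=(W-SO)@Z
print("side top +r +f -f -r",l*1000,"yaw rel",np.degrees([np.arctan2(-(l[0]-l[3])[0],(l[0]-l[3])[1]),np.arctan2(-(l[1]-l[2])[0],(l[1]-l[2])[1])]))
print("bottom -f -r",[((plane(d["side"],b[i:i+1],[.011,.008][i])-SO)@Z*1000) for i in(0,1)])
m=cv2.inRange(hsv,(105,110,110),(125,255,255));cs=max(cv2.findContours(m,0,2)[0],key=cv2.contourArea).reshape(-1,2)
p=(cs+.5)/8-.5+[365,150]
P=(plane(d["top"],p,ztop)-SO)@Z
r=cv2.minAreaRect((P[:,:2]*1000).astype(np.float32));print("top rect",r,np.ptp(P[:,1]),P[:,1].min(),P[:,1].max())
c=cv2.resize(d["top"]["color"][150:200,365:455],None,fx=8,fy=8,interpolation=cv2.INTER_CUBIC);cv2.imwrite("pics/t8.png",c)
E
```

```text
side top +r +f -f -r [[-49.0715  59.0415 160.169 ]
 [-41.3654  57.2173 163.169 ]
 [-41.1443 -57.782  163.169 ]
 [-50.1635 -59.2871 160.169 ]] yaw rel [-0.5288  0.1102]
bottom -f -r [array([[ 10.4589, -57.3192,  11.    ]]), array([[  1.2489, -56.0458,   8.    ]])]
top rect ((-43.873050689697266, 1.4776077270507812), (9.625421524047852, 116.73335266113281), 0.2818213105201721) 0.1167164080670877 -0.056882354808572226 0.05983405325851548
```

View pics/t8.png

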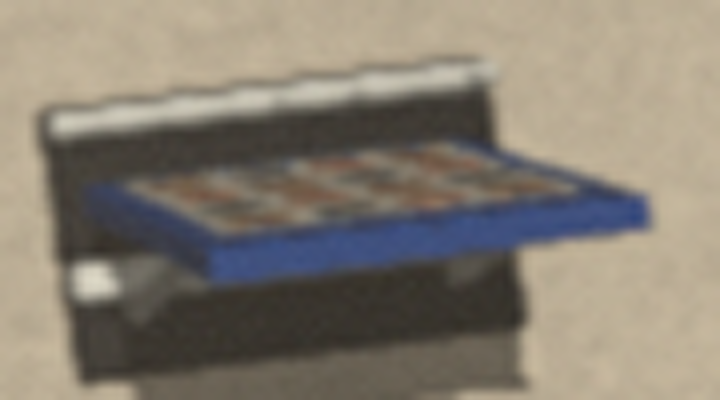

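The board is centred within about 1.5 mm, square within about 0.5°, and leaning about 18°. I'm handing it in.

```bash
python3 - <<'E'
from bench import job,telemetry
print(telemetry.current_t());job.finish_job()
E
```

```text
15.75
the job is handed in; nothing more can be done
```

The blue board is on the black stand, with its lower edge in the trough and its top leaning back on the wire bar. I handed the job in at 15.75 s of the 37 s allowed. I lowered the board until it touched the trough floor (about 6 N), nudged it back until it met the bar (about 3 N), then let go and backed clear.

**Last checks:**
- **Position:** the board is centred to within about 1.5 mm and square to within about 0.5°. It leans about 18°, with its rear lower edge at about x = 1 mm on the stand.
- **Agreement:** the two cameras agree on this to about 1–2 mm.
- **Other boards:** orange and yellow still stand in the rack. I never reached for the red look-alikes.

**What went wrong:** my first move was refused because I had the wrong tool axis, so nothing moved, and I corrected it. The wire bar alone put the stand's angle about 1° off from its base (9.4–9.6° against 8.2–8.4°). I used the base value, and the final pictures agreed with it.

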